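# Take a pellet die apart into its storage rail

### The job

The pellet-pressing die standing on the worktop is finished with: take it apart from the top down, one part at a time, and put each part upright and fully home in its own insert block of the storage rail - the plunger down the bore of the tall block, the stop collar over the post of its recess, the die body in the medium recess without a post and the base in the large recess. Lower the hardened parts in rather than letting them drop, let nothing fall over, and do not disturb the sample vial and the wash bottle.

Things in the scene. Friction and masses are not known exactly. Their poses are not given: they have to be found in the camera images.
- plunger_head (a point): Plunger, bare steel, top of the stacked die: head 28 mm across, 30 mm high (grip it here), on a shaft 14 mm across, 52 mm long, pointing down. This point: centre of the head, 15 mm below the top, 67 mm above the shaft's foot; z up. At the start the head rests on the collar, the shaft passes through it and 28 mm into the die body (bores 18 mm): lift it 52 mm to clear. 0.16 to 0.26 kg.
- collar_mid (a point): Stop collar, bare steel ring with a knurled band: 38 mm outside, 18 mm bore, 24 mm high, lying on top of the die body under the plunger's head. This point is its centre, half-way up; z is its bore axis. 0.12 to 0.2 kg.
- body_mid (a point): Die body, bare steel tube 48 mm outside, 46 mm high, bore 18 mm, with a counterbore 28 mm wide and 6 mm deep in its underside, which fits over the spigot of the base. This point is its centre, half-way up; z is its bore axis. It must rise 5 mm to clear the spigot. 0.4 to 0.65 kg.
- base_mid (a point): Base, bare steel disc 60 mm across, 28 mm high, with a spigot 24 mm across and 5 mm high on top; the die's lowest part, standing loose on the worktop (z = 0). This point: the disc's centre, 14 mm above its underside; z up. Its recess hides its lowest 8 mm, so grip it by the upper 18 mm. 0.46 to 0.75 kg.
- block_plunger: Tall off-white plastic insert block, 84 x 84 x 60 mm high; in its top one narrow bore 19 mm wide, 56 mm deep, mouth chamfered to 27 mm. Home for the plunger: head resting on the block's top (head centre 75 mm above the block's underside). Origin: centre of the underside; z up, y along the row. The four blocks stand fixed in a row, any order, 86 mm apart, on the 6 mm floor of an aluminium rail (98 x 362 mm, edges 14 mm high).
- block_collar: Low off-white insert block, 84 x 84 x 20 mm high, with a round recess 46 mm wide, 8 mm deep (mouth chamfered to 52 mm) and in its middle a steel post 8 mm across, its tip 30 mm above the block's underside. Home for the stop collar, which rests on the recess floor round the post (its centre 24 mm above the block's underside). Origin: centre of the underside; z up, y along the row.
- block_body: Low off-white insert block, 84 x 84 mm, 20 mm high, with a plain round recess 56 mm wide and 10 mm deep (mouth chamfered to 62 mm), no post: the medium recess. Home for the die body (its centre then 33 mm above the block's underside). Origin: centre of the underside; z up, y along the row.
- block_base: Low off-white insert block, 84 x 84 mm, 20 mm high, with the largest plain round recess, 68 mm wide and 8 mm deep (mouth chamfered to 74 mm). Home for the base (its centre then 26 mm above the block's underside). Origin: centre of the underside; z up, y along the row.
- vial: Bystander: loose sample vial with a white screw cap, 28 mm across, 58 mm high, standing on the worktop to the left of the die. Origin: centre of the underside. Leave it alone.
- wash_bottle: Bystander: loose white wash bottle with a red cap and a bent spout, 64 mm across, 182 mm high, standing behind the storage rail. Origin: on its underside. Leave it alone.
Mind the look-alikes: they are no part of the job. What is shaped like the part that bears collar_mid but turquoise is not meant. What is shaped like the part that bears base_mid but yellow is not meant.

How it is judged:
By the outcome, as a careful person would: the job done as asked, in the order asked, and still so for the second after the job is handed in, with the robot touching nothing.
It also fails if it takes over 118 s, if anything falls off the work surface, if the arm or the gripper's body presses on something with over 40 N, if the wrist force passes 120 N, or if a joint passes its speed limit or range.

### The arm

A 6-joint arm with a two-finger parallel gripper is mounted at the origin on a cart in front of the work surface, level with it; the furniture and walls round the work are solid. World frame = base frame: x ahead of the robot, y to its left, z up, the work surface at z = 0. Lengths are in mm, angles in rad, forces in N, time in s.
With the tool pointing down it reaches from about 275 to 850 mm from the base axis. Payload 19 kg.
Tool frame: the origin (TCP) lies midway between the tips of the shut fingers; the grasp point (between the pads) lies 19 mm behind it; z points along the fingers, y is the line along which they close (so a half turn about z gives the same grasp; the last joint's range is limited). The gripper opens to 85 mm and grips with 20 to 120 N. Pads are 22 mm wide; open, the fingers measure 114 mm over their backs; the gripper's body (76 mm by 85 mm) begins 54 mm behind the grasp point. The pads swing forward as they close: fully open they stand 13 mm farther back than shut.
Start: joints at [-1.28, 0.15, 1.437, -0, 1.554, -0.134], TCP at [236.951, -523.874, 231.267] pointing down, gripper open.
Joint ranges: [-2.8, 2.8], [-0.68, 2.1], [0.12, 2.68], [-1.39, 4.53], [0.16, 2.79], [-2.81, 2.81]. Speed limits (rad/s): [1.89, 1.89, 2.22, 3.01, 3.01, 3.01].

### API

Orientations are given as a unit quaternion [w, x, y, z].
In Python, from cell import env, eyes, ticket gives the robot as it stands.
- The arm moves only by the tool apply_moves, never from a script. Its argument "rows" is one flat list of numbers, 7 for each row, row after row: the opening, from -1 (shut) to 1 (fully open), then the shift along the world's x, y, z as a fraction of full scale, then the turn, a rotation vector about the world's x, y, z as a fraction of full scale. A call has 1 to 20 rows; each row shifts and turns the commanded pose from where the row before left it; what a row does not reach is not made up. Full scale, the value 1, is 15 cm for a shift and 1.5 rad for a turn. A row lasts 1/10 s, in which the tool goes at most 50 mm and 8.59 degrees, less where a joint would pass 70% of its speed; a pose out of reach is approached as far as the arm can. A call with a number of a shift or a turn outside -1 to 1 is refused whole. A call with a gripper value outside its range is refused whole. The fingers move at their own pace and stop on an object; the grip force is fixed at half the most. Time passes only in rows, so rows that do not move let the fingers close. It gives the time, the measured TCP pose, the force, the opening and the grip force at its end, in the units of the state.
- env.get_state(): the state, without advancing time (a new reading comes with each control period).
- eyes.snapshot(name): name is "side" or "top"; returns the picture (400x640x3 uint8, red, green, blue); there is no depth.
- eyes.camera_info(name): a dict with "mtx" (3x3 intrinsics, pixels), "eye" and "orientation" of the camera in the world. Camera axes: x right, y up, looking along -z (the intrinsics and any distortion apply to the point x, -y, -z); pixel columns grow to the right and rows downward; lengths in mm; the calibration is good to about 2 mm. A picture is of the moment at which its call begins. camera_info takes no time and is no camera call.
- ticket.close_job(): hands the job in; it is judged then, once.
The state is a dict: "clock": time; "joints": joint angles; "qvel": joint speeds; "tau": joint torques, N m; "ee_pos": TCP position; "tcp_rot": TCP orientation; "contact_force": force on the tool from outside, world axes, zero at the start; "ft_torque": the same for the moment, N m; "width": finger opening in mm; "gripper_force": force on a finger pad.
Only numpy, scipy, OpenCV 4.12 (cv2) and the standard library are available. Lean on these libraries where they do the work, as an engineer would, in place of code of your own. Each camera call takes 0.05 s, during which the arm holds its last target. There are 200 camera calls.

## Working session

There is one attempt and no reset: what is moved stays moved. The work goes in short steps, Python scripts to look and compute and a tool call to move; the robot and the scene stay as the last step left them, time stands still between calls to the robot, and variables do not carry over. Pictures are saved under pics/ and viewed, at most 17 in all, crops included, and the job is handed in when it is done.

Besides the shell and the picture viewer there is one more tool, called after "Request:" as a command line: name --argument value ..., lists and objects as JSON in quotes. apply_moves: Moves the arm, as the interface text tells. Its arguments: {"type":"object","properties":{"rows":{"type":"array"}},"required":["rows"]}

```bash
mkdir -p pics; cat > h.py <<'E'
import numpy as np, cv2
from scipy.spatial.transform import Rotation as R
from cell import env, eyes, ticket
def cam(n):
    c=eyes.camera_info(n); q=np.array(c["orientation"],float)
    M=R.from_quat(np.r_[q[1:],q[0]]).as_matrix() if q.size==4 else q
    return np.array(c["mtx"],float),np.array(c["eye"],float),M
def ray(n,px):
    K,e,M=cam(n); d=np.linalg.inv(K)@np.array([px[0],px[1],1.]); return e,M@(d*[1,-1,-1])
def onz(n,px,z):
    e,d=ray(n,px); return e+d*(z-e[2])/d[2]
def proj(n,p):
    K,e,M=cam(n); v=(M.T@(np.array(p,float)-e))*[1,-1,-1]; u=K@v; return u[:2]/u[2]
def shot(n,f):
    im=eyes.snapshot(n); cv2.imwrite("pics/"+f,im[:,:,::-1]); return im
E
python3 - <<'E'
from h import *
for n in("side","top"):
    print(eyes.camera_info(n)); shot(n,n+"0.png")
print(env.get_state())
E
```

```text
{'mtx': array([[374.61609494,   0.        , 316.72410497],
       [  0.        , 374.61609494, 203.85296083],
       [  0.        ,   0.        ,   1.        ]]), 'eye': array([536.64468774, 984.30433603, 495.14138185]), 'orientation': array([ 7.79037146e-03, -7.29223555e-04,  5.28852356e-01,  8.48677774e-01])}
{'mtx': array([[403.02118007,   0.        , 319.74871575],
       [  0.        , 403.02118007, 200.02099884],
       [  0.        ,   0.        ,   1.        ]]), 'eye': array([ 376.77716938,  143.36605604, 1161.95249718]), 'orientation': array([ 0.71555531,  0.05272146, -0.03515996, -0.6956758 ])}
{'clock': 0.1, 'joints': array([-1.28001400e+00,  1.50947237e-01,  1.43793729e+00,  1.56770490e-05,
        1.55379928e+00, -1.34023282e-01]), 'qvel': array([-0.00010296, -0.00239837, -0.00188719, -0.00139049, -0.00079687,
        0.00026685]), 'tau': array([ 9.26688459e-03, -7.14370465e+01, -5.71794033e+01,  3.48143139e-04,
        7.14616355e-03,  3.41640930e-05]), 'ee_pos': array([ 236.89557892, -523.69961201,  230.74420244]), 'tcp_rot': array([-5.44513899e-04,  9.77527087e-01,  2.10809145e-01, -3.49048964e-05]), 'contact_force': array([-0.10146038,  0.59206933,  0.48938297]), 'ft_torque': array([-0.01125843, -0.02845733, -0.01486146]), 'gripper_force': 0.0, 'width': 85.66791908428746}
```

View pics/side0.png

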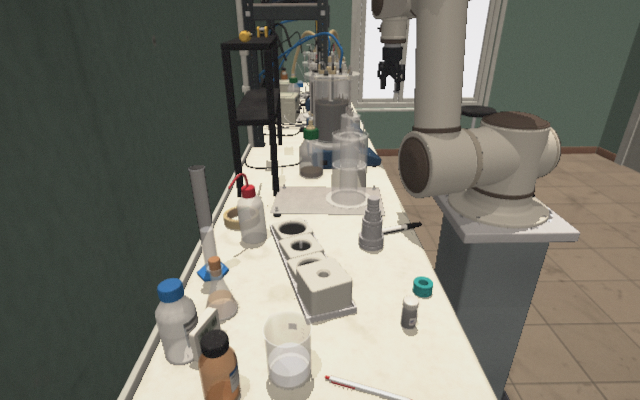

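View pics/top0.png

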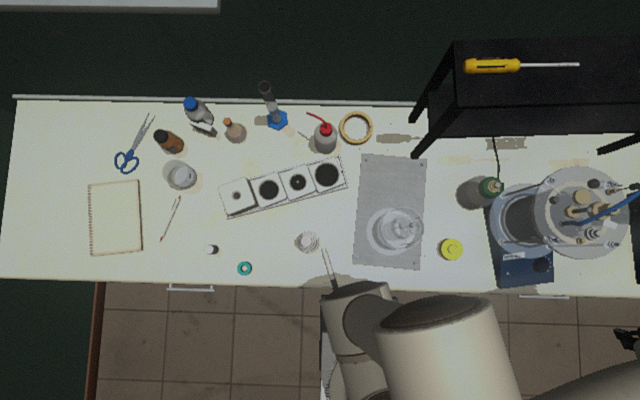

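The top picture shows the die at (307,242), the rail running from (222,200) to (345,172), the vial at (212,249) and the bottle at (324,137). Look-alikes: turquoise ring at (245,268) and yellow disc at (451,249). The bare steel stack at (307,242) top, (372,225) side, fits the description. I'll confirm it in an enlarged crop.

```bash
python3 - <<'E'
import cv2,numpy as np
t=cv2.imread("pics/top0.png");s=cv2.imread("pics/side0.png")
a=cv2.resize(t[145:275,205:365],None,fx=4,fy=4,interpolation=cv2.INTER_CUBIC)
cv2.imwrite("pics/tc.png",a)
b=cv2.resize(s[175:320,260:440],None,fx=4,fy=4,interpolation=cv2.INTER_CUBIC)
cv2.imwrite("pics/sc.png",b)
E
```

```text
(no output)
```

View pics/tc.png

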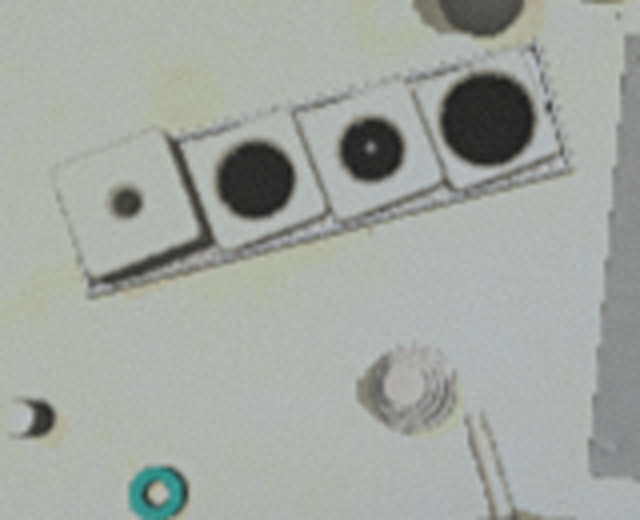

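View pics/sc.png

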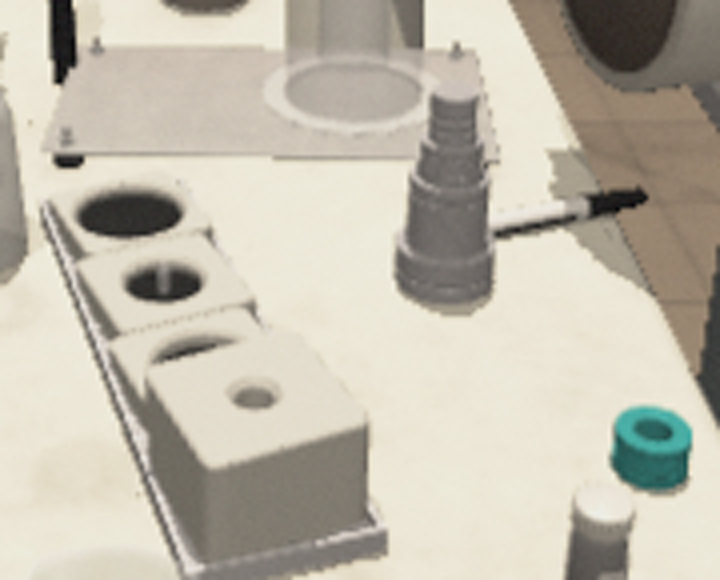

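```bash
python3 - <<'E'
from h import *
t=cv2.imread("pics/top0.png")
g=cv2.cvtColor(t,cv2.COLOR_BGR2GRAY)
m=((g<95)*255).astype(np.uint8)
n,l,st,c=cv2.connectedComponentsWithStats(m)
for i in range(1,n):
    x,y,w,h,a=st[i]
    if 205<x<365 and 150<y<275: print("dark",c[i].round(2),w,h,a)
g4=cv2.resize(g,None,fx=4,fy=4,interpolation=cv2.INTER_CUBIC)
# hole centres by weighted darkness, roi
P=[]
for name,(u,v),r,z in [("pl",(236.2,195.2),6,66),("bd",(269,189.5),13,26),("co",(298,182),12,26),("ba",(327,174.5),14,26)]:
    Y,X=np.mgrid[0:400,0:640]; k=(X-u)**2+(Y-v)**2<r*r
    w=np.clip(150-g.astype(float),0,80)*k
    q=((w*X).sum()/w.sum(),(w*Y).sum()/w.sum()); p=onz("top",q,z); P.append(p); print(name,np.round(q,2),p.round(1))
P=np.array(P)[:,:2]; print(np.linalg.norm(np.diff(P,axis=0),axis=1))
k=np.arange(4)-1.5; d=(k[:,None]*(P-P.mean(0))).sum(0); d/=np.linalg.norm(d); F=P.mean(0)+k[:,None]*86*d
print("fit",F.round(1),"dir",d,np.degrees(np.arctan2(d[1],d[0])),"res",(P-F).round(1))
# die
print("top crop guess head",onz("top",(404/4+205-.4,383/4+145-.4),128).round(1), "stack px proj later")
for f,(x0,y0,x1,y1) in (("top0",(285,222,330,262)),("side0",(355,180,390,256))):
    im=cv2.imread(f"pics/{f}.png")[y0:y1,x0:x1]; G=cv2.cvtColor(im,cv2.COLOR_BGR2GRAY)
    print(f,"rows from",y0,"cols from",x0)
    for r in range(0,G.shape[0],2 if f=="top0" else 3): print(y0+r,*G[r])
E
```

```text
dark [338. 157.] 1 1 1
dark [326.4  174.42] 24 23 422
dark [342.  171.5] 1 2 2
dark [297.5  182.01] 16 15 191
dark [247.47 202.53] 29 36 132
dark [268.45 189.63] 20 19 283
dark [316.5 190.5] 2 2 2
dark [327. 190.] 1 1 1
dark [236.37 195.37] 6 6 30
dark [300. 197.] 1 1 1
dark [270. 205.] 1 1 1
dark [228. 215.] 1 1 1
dark [215.03 249.53] 7 8 34
dark [249.56 266.44] 6 11 18
dark [241.27 268.55] 4 7 11
dark [333. 274.] 1 1 1
pl [236.26 195.21] [520.6 403.4  66. ]
bd [268.45 189.54] [544.7 321.3  26. ]
co [297.5  181.94] [568.8 238.9  26. ]
ba [326.43 174.37] [592.9 156.8  26. ]
[85.5168479  85.82506221 85.60299179]
fit [[520.5 403.9]
 [544.7 321.4]
 [568.8 238.8]
 [593.  156.3]] dir [ 0.28132822 -0.9596116 ] -73.66050676659825 res [[ 0.2 -0.5]
 [ 0.  -0.1]
 [-0.   0.1]
 [-0.1  0.5]]
top crop guess head [400.9 204.1 128. ] stack px proj later
top0 rows from 222 cols from 285
222 179 180 181 182 178 179 182 179 179 180 181 180 182 178 180 179 179 182 180 181 176 184 180 178 181 181 181 179 179 179 179 182 178 178 181 182 183 177 182 179 178 180 179 180 179
224 180 175 183 179 182 181 176 1
[... 6509 characters left out ...]
2 172 115 110 96 100 105 105 106 111 110 112 114 113 114 112 108 110 107 108 110 105 105 102 99 98 170 225 232 231 231 231 231
246 232 232 232 233 157 99 96 104 115 110 114 116 118 110 102 102 103 102 100 105 104 106 112 123 109 110 104 101 196 228 231 231 231 232 231
249 232 231 232 231 232 222 173 150 137 115 108 109 112 112 110 111 114 111 113 113 112 110 106 103 117 138 142 154 222 231 231 231 231 230 229
252 233 233 232 233 231 231 231 231 231 231 220 215 174 160 159 158 157 158 156 157 158 158 161 160 208 217 228 231 230 230 230 230 232 231 233
255 231 231 232 232 232 231 232 231 232 232 231 230 230 231 231 231 230 231 231 231 231 231 231 230 228 228 227 229 229 230 231 229 230 231 231
```

```bash
python3 - <<'E'
from h import *
for p in [(400.9,204.1,128),(400.9,204.1,113),(400.9,204.1,86),(400.9,204.1,51),(400.9,204.1,14)]: print(p[2],proj("side",p).round(2),proj("top",p).round(2), proj("side",(p[0]+10,p[1],p[2])).round(2),proj("side",(p[0],p[1]+10,p[2])).round(2))
for p in [(520.5,403.9,66),(544.7,321.4,26),(568.8,238.8,26),(593,156.3,26)]: print(proj("side",p).round(2))
s=cv2.imread("pics/side0.png"); g=cv2.cvtColor(s,cv2.COLOR_BGR2GRAY)
for (u,v) in [(323,273),(301,245),(292,229)]:
    Y,X=np.mgrid[0:400,0:640]; k=((X-u)/(9 if u==323 else 14))**2+((Y-v)/(6 if u==323 else 9))**2<1
    w=np.clip((185 if u==323 else 130)-g.astype(float),0,60)*k; print((w*X).sum()/w.sum(),(w*Y).sum()/w.sum())
p=onz("top",(212,249),58);print("vial~",p)
print("bottle~",onz("top",(326,129),182))
E
```

```text
128 [372.93 196.9 ] [305.6  240.34] [368.59 196.96] [373.58 198.76]
113 [372.56 202.75] [305.94 240.48] [368.26 202.81] [373.2  204.66]
86 [371.92 213.06] [306.52 240.73] [367.67 213.12] [372.54 215.05]
51 [371.11 226.03] [307.23 241.04] [366.94 226.09] [371.71 228.11]
14 [370.28 239.25] [307.93 241.35] [366.18 239.31] [370.86 241.43]
[323.57 272.06]
[311.18 264.23]
[300.9  243.71]
[292.18 226.4 ]
323.07160699417153 274.21024146544545
300.5381395348837 245.89565891472867
291.9012791572611 228.30451467268622
vial~ [371.50054762 463.73817239  58.        ]
bottle~ [678.63874997 159.22256363 182.        ]
```

The top crop shows the bare steel stack: head top at about (305.6,240.4) full-frame, with base, body and collar rings under it. The rail, left to right, holds the tall bore block (236.3,195.2), the medium recess (268.5,189.5), the post recess (297.5,182) and the large recess (326.4,174.4). The fitted spacing of 85.5–85.8 mm matches the given 86 mm. The side crop agrees. The turquoise ring and the yellow disc aren't part of the job.

Next I raise the arm over the glassware and travel to the die.

Request:
apply_moves --rows '[1,0,0,0.27,0,0,0,1,0,0,0.27,0,0,0,1,0,0,0.27,0,0,0,1,0,0,0.27,0,0,0,1,0,0,0.27,0,0,0,1,0,0.25,0,0,0,0,1,0,0.25,0,0,0,0,1,0,0.25,0,0,0,0,1,0,0.25,0,0,0,0,1,0,0.25,0,0,0,0,1,0,0.25,0,0,0,0,1,0,0.25,0,0,0,0,1,0,0.25,0,0,0,0]'

```text
clock: 1.4
ee_pos: [236.6, -222.4, 433.5]
tcp_rot: [-0.0, 0.978, 0.211, 0.0]
contact_force: [0.6, 0.1, 0.3]
width: 85.1
gripper_force: 0.0
```

Request:
apply_moves --rows '[1,0.091,0.238,0,0,0,-0.0078,1,0.091,0.238,0,0,0,-0.0078,1,0.091,0.238,0,0,0,-0.0078,1,0.091,0.238,0,0,0,-0.0078,1,0.091,0.238,0,0,0,-0.0078,1,0.091,0.238,0,0,0,-0.0078,1,0.091,0.238,0,0,0,-0.0078,1,0.091,0.238,0,0,0,-0.0078,1,0.091,0.238,0,0,0,-0.0078,1,0.091,0.238,0,0,0,-0.0078,1,0.091,0.238,0,0,0,-0.0078,1,0.091,0.238,0,0,0,-0.0078,1,0,0,0,0,0,0,1,0,0,0,0,0,0]'

```text
clock: 2.8
ee_pos: [400.7, 205.0, 433.2]
tcp_rot: [0.0, 0.99, 0.143, -0.001]
contact_force: [0.2, -1.3, 0.5]
width: 85.5
gripper_force: 0.0
```

Request:
apply_moves --rows '[1,0,0,-0.26,0,0,0,1,0,0,-0.26,0,0,0,1,0,0,-0.26,0,0,0,1,0,0,-0.26,0,0,0,1,0,0,-0.26,0,0,0,1,0,0,-0.26,0,0,0,1,0,0,-0.26,0,0,0,1,0,0,0,0,0,0]'

```text
clock: 3.6
ee_pos: [398.6, 202.9, 157.1]
tcp_rot: [0.001, 0.99, 0.141, -0.003]
contact_force: [-0.6, -0.6, 1.3]
width: 85.8
gripper_force: 0.0
```

```bash
python3 - <<'E'
from h import *
a=shot("side","s1.png"); b=shot("top","t1.png")
A=cv2.resize(a[100:260,300:440,::-1],None,fx=3.5,fy=3.5,interpolation=cv2.INTER_CUBIC)
B=cv2.resize(b[160:300,240:320+60,::-1],None,fx=2,fy=2,interpolation=cv2.INTER_CUBIC)
C=np.zeros((560,800,3),np.uint8);C[:,:490]=A[:560];C[:280,500:780]=B
cv2.imwrite("pics/c1.png",C); s=env.get_state(); print(s["ee_pos"],proj("side",s["ee_pos"]),s["joints"])
E
```

```text
[400.93928053 203.95413798 162.13091017] [373.7565791  183.21483129] [ 2.98952775e-01 -7.92509805e-02  1.81606258e+00  7.34762506e-05
  1.40436291e+00  1.58620849e+00]
```

View pics/c1.png

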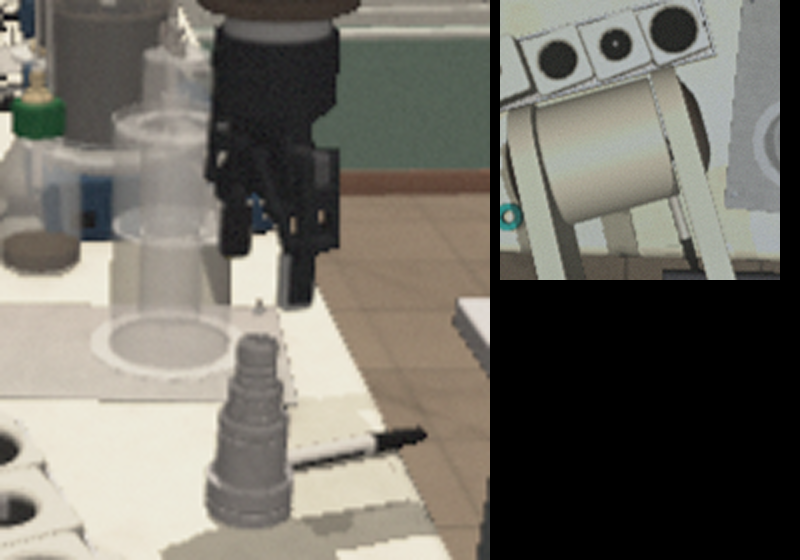

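```bash
python3 - <<'E'
from h import *
p=np.array([400.9,204,175.]);d=np.array([.2813,-.9596,0])
for s in (-50,50): print(proj("side",p+s*d))
K,e,M=cam("side");print(M.round(3))
E
```

```text
[384.06045639 186.36578167]
[365.11909603 170.34526907]
[[-1.    -0.014  0.007]
 [ 0.012 -0.441  0.898]
 [-0.009  0.898  0.441]]
```

```bash
python3 - <<'E'
import cv2
g=cv2.cvtColor(cv2.imread("pics/s1.png"),cv2.COLOR_BGR2GRAY)
for r in range(158,192,2): print(r,*g[r,358:402])
E
```

```text
158 137 141 139 136 146 96 53 33 34 36 35 36 57 88 67 50 85 53 32 38 42 45 35 39 33 37 29 27 33 36 36 32 36 39 31 38 32 35 37 118 130 130 128 128
160 149 156 168 147 126 67 34 34 28 32 32 28 35 32 49 50 50 38 30 29 38 40 40 33 37 30 33 30 33 33 37 39 35 98 61 34 35 40 39 117 134 134 132 132
162 156 169 173 155 127 66 32 37 32 30 33 33 34 31 50 49 52 85 61 43 34 30 36 40 29 97 59 31 25 39 35 38 36 115 69 30 30 37 36 117 131 129 128 129
164 163 171 174 171 125 63 32 31 35 31 34 34 33 43 60 51 47 48 46 51 100 60 31 39 40 117 68 30 33 32 34 34 33 33 23 28 29 35 39 120 131 132 132 132
166 181 177 170 168 114 50 24 33 34 21 35 34 32 62 63 43 36 36 173 193 173 91 29 33 38 78 52 33 31 38 34 31 34 32 32 36 33 33 42 120 134 131 134 134
168 174 188 197 195 119 51 27 34 28 36 28 38 28 75 210 226 227 227 226 226 227 153 64 30 37 39 40 35 33 38 37 42 42 45 45 41 42 41 37 119 132 130 132 132
170 124 124 121 120 87 47 33 34 30 35 32 35 36 101 220 232 232 232 232 231 232 215 113 34 33 36 33 32 34 35 38 31 36 40 38 34 35 33 30 118 130 133 131 131
172 110 109 108 110 101 57 34 32 32 31 37 29 71 185 229
[... 961 characters left out ...]
4 162 161 141 116 106 104 101 98 218 232 232 233 231 232 232 232 232 232 232 233 218 126 99 107 60 31 38 29 34 36 29 126 220 207 152 133 135 135 135 135 135 131 131 129
186 161 161 158 135 110 104 103 95 218 232 231 232 231 232 232 166 133 222 232 231 206 123 101 106 66 39 46 50 50 55 69 185 229 232 209 151 136 134 134 135 135 134 137 134
188 173 174 173 173 171 169 165 167 187 184 183 183 181 186 165 144 146 145 177 184 185 211 178 132 123 134 139 156 177 192 217 231 233 232 230 203 147 130 130 128 129 128 128 129
190 191 189 184 186 178 170 166 175 191 196 197 197 197 196 186 183 182 193 194 195 193 177 226 231 231 232 233 233 232 233 233 232 232 233 232 228 201 152 138 137 136 136 136 134
```

The side crop shows the finger tips straddling the stack, with the near tip at (384,187), the far tip at (367,172) and the head at (373,197). That is within about 1 px of the prediction, so I descend and grip the head.

Request:
apply_moves --rows '[1,0,0,-0.101,0,0,0,1,0,0,-0.101,0,0,0,1,0,0,-0.101,0,0,0,1,0,0,-0.101,0,0,0,1,0,0,0,0,0,0,-1,0,0,0,0,0,0,-1,0,0,0,0,0,0,-1,0,0,0,0,0,0,-1,0,0,0,0,0,0,-1,0,0,0,0,0,0,-1,0,0,0,0,0,0,-1,0,0,0,0,0,0,-1,0,0,0,0,0,0,-1,0,0,0,0,0,0]'

```text
clock: 5.1
ee_pos: [401.1, 204.8, 101.0]
tcp_rot: [-0.0, 0.99, 0.142, 0.001]
contact_force: [-1.4, 1.2, 8.3]
width: 26.6
gripper_force: 58.5
```

Request:
apply_moves --rows '[-1,0,0,0.04,0,0,0,-1,0,0,0.06,0,0,0,-1,0,0,0.08,0,0,0,-1,0,0,0.1,0,0,0,-1,0,0,0.12,0,0,0,-1,0,0,0.12,0,0,0,-1,0,0,0.12,0,0,0,-1,0,0,0.12,0,0,0,-1,0,0,0.12,0,0,0,-1,0,0,0,0,0,0,-1,0,0,0,0,0,0]'

```text
clock: 6.2
ee_pos: [400.8, 204.5, 232.3]
tcp_rot: [-0.0, 0.99, 0.142, 0.0]
contact_force: [-1.0, 0.9, -2.4]
width: 26.6
gripper_force: 59.0
```

```bash
python3 - <<'E'
from h import *
a=shot("side","s2.png"); s=env.get_state(); print(s["ee_pos"],s["contact_force"],s["width"])
A=cv2.resize(a[110:260,310:440,::-1],None,fx=4,fy=4,interpolation=cv2.INTER_CUBIC)
cv2.imwrite("pics/c2.png",A)
g=cv2.cvtColor(a,cv2.COLOR_RGB2GRAY)
for r in (213,228,243): print(r,*g[r,355:390])
E
```

```text
[400.52864497 204.43582496 231.71136522] [ 0.71601092  0.68225564 -1.85242978] 26.31450799510925
213 196 197 196 198 198 195 196 194 198 195 123 94 94 102 104 112 115 113 112 113 115 111 111 103 89 121 189 200 201 197 206 214 215 217 216
228 231 232 233 233 232 232 200 118 93 98 101 102 110 107 104 109 111 114 113 113 108 109 105 107 105 98 109 199 216 214 211 215 215 217 216
243 232 233 232 170 114 108 98 101 104 105 107 108 109 112 113 113 110 113 110 110 107 110 110 105 107 103 97 102 169 224 231 219 214 214 217
```

View pics/c2.png

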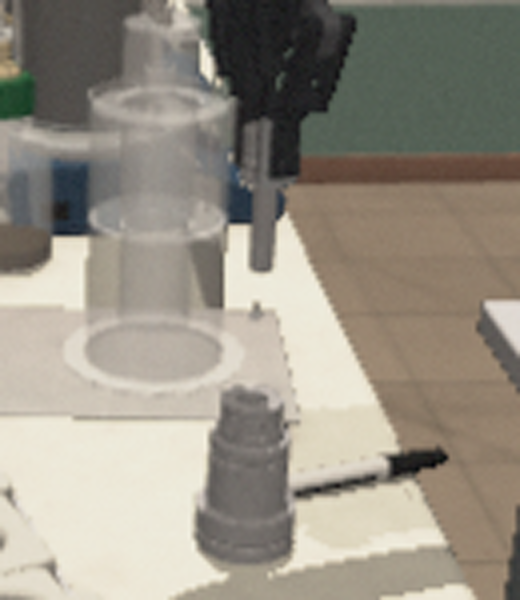

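```bash
python3 - <<'E'
from h import *
g=cv2.cvtColor(cv2.imread("pics/s2.png"),cv2.COLOR_BGR2GRAY)
for r in range(152,182,3): print(r,*g[r,364:390])
for z in (228.7,200,176.7): print(z,proj("side",(400.5,204.4,z)))
E
```

```text
152 115 110 103 86 76 69 93 95 98 85 77 98 100 57 36 32 38 31 30 35 37 71 80 78 80 79
155 124 109 98 80 73 81 133 110 100 101 92 103 110 100 95 94 95 97 102 85 76 77 79 77 75 70
158 123 105 90 69 52 48 51 53 48 83 97 105 107 104 104 72 79 128 132 135 132 132 128 127 128 128
161 131 105 89 59 52 49 49 52 51 85 98 106 106 105 101 66 51 115 133 134 132 134 131 131 127 127
164 161 169 130 73 54 51 55 56 60 86 100 107 104 105 102 66 181 219 159 127 128 128 128 127 129 128
167 186 161 119 212 223 223 222 222 167 109 101 107 106 105 118 214 226 227 225 210 149 130 130 132 127 129
170 116 141 151 220 231 231 230 231 164 110 106 108 107 103 127 221 232 232 231 231 225 161 131 131 130 127
173 102 110 202 230 231 232 231 232 152 103 112 111 105 102 154 223 232 231 232 230 230 227 174 136 128 129
176 103 103 219 232 233 234 232 231 152 103 113 108 107 100 188 228 232 232 232 232 232 231 229 205 148 130
179 105 99 221 232 232 231 232 233 232 233 231 229 233 234 232 232 232 233 231 232 233 232 231 232 226 155
228.7 [375.74304312 155.20138788]
200 [374.96760735 167.55405919]
176.7 [374.35521652 177.30942888]
```

The side crop shows the plunger hanging upright: head in the pads, shaft foot at (374.9,178). The remaining stack is unmoved (collar 372.4, body 371.5, base 370.6). Next I carry it over the tall block.

Request:
apply_moves --rows '[-1,0.07,0.11,0,0,0,0,-1,0.134,0.222,0,0,0,0,-1,0.134,0.222,0,0,0,0,-1,0.134,0.222,0,0,0,0,-1,0.134,0.222,0,0,0,0,-1,0.134,0.222,0,0,0,0,-1,0.064,0.112,0,0,0,0,-1,0,0,-0.13,0,0,0,-1,0,0,-0.16,0,0,0,-1,0,0,-0.16,0,0,0,-1,0,0,-0.16,0,0,0,-1,0,0,-0.04,0,0,0,-1,0,0,0,0,0,0,-1,0,0,0,0,0,0]'

```text
clock: 7.65
ee_pos: [521.6, 404.5, 135.6]
tcp_rot: [-0.0, 0.99, 0.142, 0.0]
contact_force: [-0.1, -0.6, -0.1]
width: 26.3
gripper_force: 59.2
```

```bash
python3 - <<'E'
from h import *
a=shot("side","s3.png"); b=shot("top","t3.png"); s=env.get_state(); print(s["ee_pos"],s["contact_force"],s["width"])
A=cv2.resize(a[215:315,275:375,::-1],None,fx=5,fy=5,interpolation=cv2.INTER_CUBIC)
B=cv2.resize(b[150:270,210:350,::-1],None,fx=2,fy=2,interpolation=cv2.INTER_CUBIC)
C=np.zeros((500,790,3),np.uint8);C[:,:500]=A;C[:240,510:790]=B
cv2.imwrite("pics/c3.png",C); print(proj("side",s["ee_pos"]-[0,0,55]))
E
```

```text
[521.77808925 404.58083391 136.00744754] [ 2.87226814e-01  4.61922514e-04 -1.66955452e+00] 26.51446369612996
[322.89039367 265.75508674]
```

View pics/c3.png

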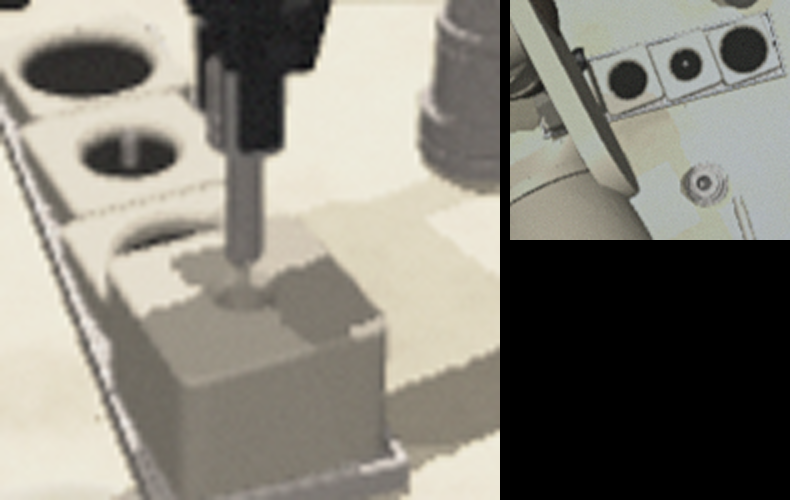

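```bash
python3 - <<'E'
from h import *
c=np.array([520.5,403.9,66]);d=np.array([.2813,-.9596,0]);p=np.array([.9596,.2813,0])
for a,b,n in((-1,1,"near"),(-1,-1,"right"),(1,1,"left"),(1,-1,"far")): print(n,proj("side",c+42*(a*d+b*p)).round(1),proj("top",c+42*(a*d+b*p)).round(1))
print("bottom near z6",proj("side",c+42*(p-d)-[0,0,60]).round(1))
for dy in (0,5): print([proj("side",c+[0,dy,0]).round(2)])
g=cv2.cvtColor(cv2.imread("pics/side0.png"),cv2.COLOR_BGR2GRAY)
for col in (305,311,312,325,340): print(col,"rows250+",*g[250:320,col])
E
```

```text
near [308.3 290.1] [217.9 184.6]
right [352.5 281. ] [224.7 213.8]
left [296.6 263.7] [247.3 176.9]
far [336.9 256.3] [254.4 206. ]
bottom near z6 [309. 316.]
[array([323.57, 272.06])]
[array([323.65, 273.67])]
305 rows250+ 192 222 221 217 200 214 219 216 204 179 140 122 89 50 177 217 220 222 222 221 221 222 221 222 221 222 221 222 220 219 216 207 187 157 121 107 105 107 106 107 106 107 105 107 108 108 106 106 107 105 105 105 106 104 111 115 124 135 144 161 181 212 217 215 206 175 154 146 154 158
311 rows250+ 224 221 211 192 210 221 219 210 182 145 127 90 112 201 221 220 221 220 221 220 221 220 221 222 220 220 221 223 220 220 222 221 221 222 221 221 222 222 221 215 205 162 122 116 118 118 116 119 118 117 117 114 117 119 116 116 117 119 118 114 116 118 117 117 123 117 157 148 125 121
312 rows250+ 223 220 202 207 217 222 219 210 192 154 130 90 146 211 220 222 221 222 222 221 221 222 222 221 221 222 220 222 221 221 221 222 221 220 222 221 221 222 221 221 216 196 150 124 125 122 123 123 125 123 124 124 125 123 122 121 124 124 122 126 124 123 123 126 126 126 147 133 123 125
325 rows250+ 231 229 229 226 214 208 195 209 217 222 220 221 221 220 221 221 221 220 220 210 204 190 149 130 126 126 126 197 220 222 220 221 221 222 221 222 222 217 187 141 124 122 122 123 124 124 123 126 122 125 122 125 123 123 124 125 123 125 123 121 122 123 125 141 133 123 125 123 122 125
340 rows250+ 230 231 229 228 228 227 228 231 232 232 232 231 229 227 222 212 217 221 221 221 221 221 222 221 220 221 220 220 221 222 220 220 220 209 170 132 122 123 123 124 121 124 123 124 123 123 123 123 122 125 123 124 122 125 125 123 122 125 127 138 189 160 122 123 122 123 135 145 208 228
```

The side crop shows the shaft foot at (323.6,267) above the bore mouth, whose rims lie at rows 271.3–276.8. It agrees with the top-view centre to about 1 mm. Lowering in.

Request:
apply_moves --rows '[-1,-0.005,-0.003,-0.032,0,0,0,-1,0,0,-0.032,0,0,0,-1,0,0,-0.032,0,0,0,-1,0,0,-0.032,0,0,0,-1,0,0,-0.032,0,0,0,-1,0,0,0,0,0,0]'

```text
clock: 8.35
ee_pos: [520.4, 403.8, 109.8]
tcp_rot: [0.0, 0.99, 0.142, -0.0]
contact_force: [1.3, 0.9, -2.3]
width: 26.5
gripper_force: 59.1
```

Foot at about z = 55, inside the bore (mouth 66), and no side load. Continuing down.

Request:
apply_moves --rows '[-1,0,0,-0.032,0,0,0,-1,0,0,-0.032,0,0,0,-1,0,0,-0.032,0,0,0,-1,0,0,-0.032,0,0,0,-1,0,0,-0.032,0,0,0,-1,0,0,-0.032,0,0,0,-1,0,0,-0.03,0,0,0,-1,0,0,-0.02,0,0,0,-1,0,0,-0.01,0,0,0,-1,0,0,0,0,0,0,-1,0,0,0,0,0,0]'

```text
clock: 9.45
ee_pos: [520.6, 403.9, 72.8]
tcp_rot: [-0.0, 0.99, 0.142, -0.0]
contact_force: [2.3, 3.5, -4.3]
width: 26.3
gripper_force: 59.1
```

Request:
apply_moves --rows '[-1,0.005,0.007,0,0,0,0,-1,0,0,-0.01,0,0,0,-1,0,0,-0.008,0,0,0,-1,0,0,0,0,0,0]'

```text
clock: 9.85
ee_pos: [521.2, 404.8, 69.9]
tcp_rot: [0.0, 0.99, 0.142, -0.0]
contact_force: [-1.0, 0.1, -2.4]
width: 26.0
gripper_force: 59.2
```

Request:
apply_moves --rows '[-1,0,0,-0.007,0,0,0,-1,0,0,0,0,0,0,-1,0,0,0,0,0,0]'

```text
clock: 10.15
ee_pos: [521.4, 404.9, 69.1]
tcp_rot: [-0.0, 0.99, 0.142, 0.0]
contact_force: [0.7, 0.3, -1.0]
width: 26.4
gripper_force: 59.6
```

Request:
apply_moves --rows '[-1,0,0,-0.006,0,0,0,-1,0,0,0,0,0,0,-1,0,0,0,0,0,0]'

```text
clock: 10.45
ee_pos: [521.5, 405.0, 69.0]
tcp_rot: [-0.0, 0.99, 0.142, 0.0]
contact_force: [-2.4, -1.4, 7.2]
width: 26.4
gripper_force: 60.4
```

Request:
apply_moves --rows '[1,0,0,0,0,0,0,1,0,0,0,0,0,0,1,0,0,0,0,0,0,1,0,0,0,0,0,0,1,0,0,0,0,0,0,1,0,0,0,0,0,0,1,0,0,0.06,0,0,0,1,0,0,0.15,0,0,0,1,0,0,0.2,0,0,0,1,0,0,0.2,0,0,0,1,0,0,0.2,0,0,0]'

```text
clock: 11.55
ee_pos: [521.3, 404.9, 191.8]
tcp_rot: [-0.0, 0.99, 0.142, 0.0]
contact_force: [0.5, 0.1, -1.2]
width: 85.1
gripper_force: 0.0
```

Request:
apply_moves --rows '[1,-0.134,-0.223,0,0,0,0,1,-0.134,-0.223,0,0,0,0,1,-0.134,-0.223,0,0,0,0,1,-0.134,-0.223,0,0,0,0,1,-0.134,-0.223,0,0,0,0,1,-0.134,-0.223,0,0,0,0,1,0,0,-0.2,0,0,0,1,0,0,-0.2,0,0,0,1,0,0,-0.15,0,0,0,1,0,0,-0.1,0,0,0,1,0,0,0,0,0,0,1,0,0,0,0,0,0]'

```text
clock: 12.75
ee_pos: [401.1, 204.3, 93.2]
tcp_rot: [-0.0, 0.99, 0.142, 0.0]
contact_force: [0.6, -0.2, 0.8]
width: 85.3
gripper_force: 0.0
```

Request:
apply_moves --rows '[1,0,0,-0.061,0,0,0,1,0,0,0,0,0,0,-1,0,0,0,0,0,0,-1,0,0,0,0,0,0,-1,0,0,0,0,0,0,-1,0,0,0,0,0,0,-1,0,0,0,0,0,0,-1,0,0,0,0,0,0,-1,0,0,0,0,0,0,-1,0,0,0,0,0,0,-1,0,0,0,0,0,0]'

```text
clock: 13.85
ee_pos: [400.9, 204.4, 83.7]
tcp_rot: [-0.0, 0.99, 0.142, 0.0]
contact_force: [-2.6, 0.3, 8.2]
width: 35.7
gripper_force: 59.7
```

Request:
apply_moves --rows '[-1,0,0,0.02,0,0,0,-1,0,0,0.04,0,0,0,-1,0,0,0.06,0,0,0,-1,0,0,0.1,0,0,0,-1,0,0,0.12,0,0,0,-1,0,0,0.12,0,0,0,-1,0,0,0.06,0,0,0,-1,0,0,0,0,0,0,-1,0,0,0,0,0,0]'

```text
clock: 14.75
ee_pos: [400.6, 204.2, 160.6]
tcp_rot: [-0.0, 0.99, 0.142, -0.0]
contact_force: [0.0, -0.0, -2.4]
width: 35.1
gripper_force: 60.1
```

```bash
python3 - <<'E'
from h import *
a=shot("side","s4.png"); s=env.get_state(); print(s["ee_pos"],s["contact_force"],s["width"])
A=cv2.resize(a[150:300,280:430,::-1],None,fx=4,fy=4,interpolation=cv2.INTER_CUBIC)
cv2.imwrite("pics/c4.png",A)
E
```

```text
[400.4013295  204.10981184 160.29606449] [ 0.17381722  0.37609458 -1.32817404] 35.58217006661254
```

View pics/c4.png

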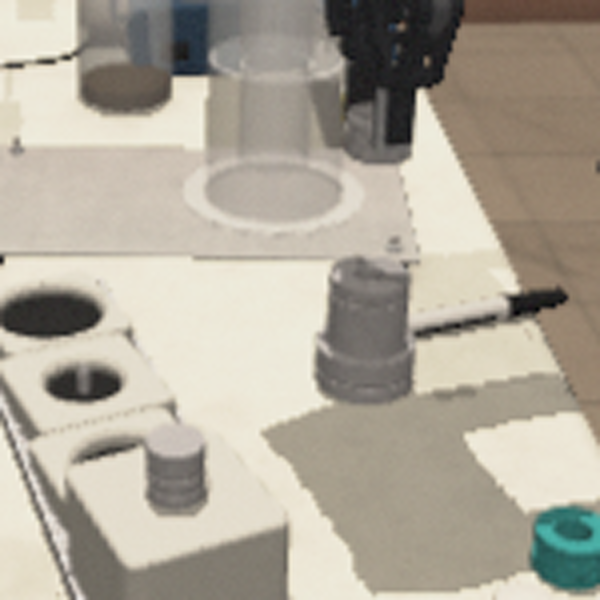

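The side crop shows the plunger head home on the tall block at (323.5,270) and the collar held in the pads at (374,188). The body and base are unmoved. Next the collar goes over the post recess.

Request:
apply_moves --rows '[-1,0.11,0.023,0,0,0,0,-1,0.225,0.047,0,0,0,0,-1,0.225,0.047,0,0,0,0,-1,0.225,0.047,0,0,0,0,-1,0.225,0.047,0,0,0,0,-1,0.117,0.024,0,0,0,0,-1,0,0,-0.15,0,0,0,-1,0,0,-0.2,0,0,0,-1,0,0,-0.2,0,0,0,-1,0,0,-0.12,0,0,0,-1,0,0,0,0,0,0,-1,0,0,0,0,0,0]'

```text
clock: 16.0
ee_pos: [569.7, 239.5, 60.5]
tcp_rot: [0.0, 0.99, 0.142, -0.0]
contact_force: [0.4, 0.4, -0.7]
width: 35.2
gripper_force: 60.2
```

```bash
python3 - <<'E'
from h import *
a=shot("side","s5.png"); s=env.get_state(); print(s["ee_pos"],s["contact_force"],s["width"])
A=cv2.resize(a[190:290,260:380,::-1],None,fx=5,fy=5,interpolation=cv2.INTER_CUBIC)
cv2.imwrite("pics/c5.png",A); print(proj("side",s["ee_pos"]-[0,-19,9.7]))
E
```

```text
[570.14041998 239.58555504  61.34945598] [-0.96528457  0.08097257 -1.38602865] 35.32663980623072
[299.76619559 238.75514109]
```

View pics/c5.png

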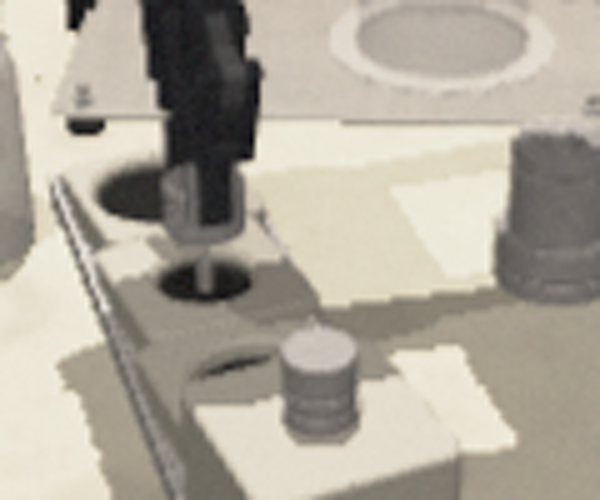

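The side crop shows the collar at col 300.3 with its lower rim at row 238. The post below is at col 300.4 with its tip at row 241, as predicted. Lowering.

Request:
apply_moves --rows '[-1,0,0,-0.03,0,0,0,-1,0,0,-0.03,0,0,0,-1,0,0,-0.03,0,0,0,-1,0,0,-0.03,0,0,0,-1,0,0,-0.03,0,0,0,-1,0,0,-0.03,0,0,0,-1,0,0,-0.02,0,0,0,-1,0,0,0,0,0,0,-1,0,0,0,0,0,0]'

```text
clock: 16.95
ee_pos: [569.8, 239.5, 30.6]
tcp_rot: [-0.0, 0.99, 0.142, 0.0]
contact_force: [-0.2, 0.6, -1.3]
width: 35.3
gripper_force: 60.2
```

Request:
apply_moves --rows '[-1,0,0,-0.01,0,0,0,-1,0,0,-0.007,0,0,0,-1,0,0,0,0,0,0,-1,0,0,0,0,0,0]'

```text
clock: 17.35
ee_pos: [569.8, 239.5, 28.0]
tcp_rot: [-0.0, 0.99, 0.142, -0.0]
contact_force: [0.2, -0.0, -1.1]
width: 35.1
gripper_force: 60.2
```

Request:
apply_moves --rows '[-1,0,0,-0.005,0,0,0,-1,0,0,-0.003,0,0,0,-1,0,0,0,0,0,0,-1,0,0,0,0,0,0]'

```text
clock: 17.75
ee_pos: [570.0, 239.5, 27.7]
tcp_rot: [-0.0, 0.99, 0.142, 0.0]
contact_force: [-4.3, -1.2, 9.9]
width: 35.1
gripper_force: 61.3
```

Request:
apply_moves --rows '[1,0,0,0,0,0,0,1,0,0,0,0,0,0,1,0,0,0,0,0,0,1,0,0,0,0,0,0,1,0,0,0,0,0,0,1,0,0,0,0,0,0,1,0,0,0.04,0,0,0,1,0,0,0.1,0,0,0,1,0,0,0.2,0,0,0,1,0,0,0.2,0,0,0,1,0,0,0.2,0,0,0]'

```text
clock: 18.85
ee_pos: [569.8, 239.5, 140.5]
tcp_rot: [-0.0, 0.99, 0.142, 0.001]
contact_force: [0.7, 0.9, 0.1]
width: 85.5
gripper_force: 0.0
```

Request:
apply_moves --rows '[1,-0.188,-0.039,0,0,0,0.0952,1,-0.188,-0.039,0,0,0,0.0952,1,-0.188,-0.039,0,0,0,0.0952,1,-0.188,-0.039,0,0,0,0.0952,1,-0.188,-0.039,0,0,0,0.0952,1,-0.188,-0.039,0,0,0,0.0952,1,0,0,0,0,0,0.0952,1,0,0,0,0,0,0.0952,1,0,0,0,0,0,0.0952,1,0,0,0,0,0,0.0952,1,0,0,0,0,0,0.0952,1,0,0,0,0,0,0,1,0,0,0,0,0,0]'

```text
clock: 20.15
ee_pos: [400.7, 204.4, 138.6]
tcp_rot: [0.0, 0.602, 0.799, 0.0]
contact_force: [-0.6, -0.1, -0.4]
width: 85.8
gripper_force: 0.0
```

```bash
python3 - <<'E'
from h import *
a=shot("side","s6.png"); s=env.get_state(); print(s["ee_pos"],s["tcp_rot"],s["joints"][[0,5]],s["width"])
g=cv2.cvtColor(a,cv2.COLOR_RGB2GRAY)
for r in (228,243): print(r,*g[r,355:390])
A=cv2.resize(a[190:290,260:390,::-1],None,fx=5,fy=5,interpolation=cv2.INTER_CUBIC)
cv2.imwrite("pics/c6.png",A)
E
```

```text
[400.68736814 204.40707514 138.43905855] [1.82430684e-04 6.01488720e-01 7.98881223e-01 2.78904754e-04] [0.30012732 0.02005092] 85.44998254398483
228 232 233 232 232 232 232 199 118 91 101 101 106 108 107 105 111 109 114 112 112 110 107 108 104 103 101 110 199 217 213 212 216 217 216 216
243 216 217 217 155 112 110 97 100 106 107 109 107 109 113 111 113 114 111 112 108 108 108 110 106 105 102 98 100 168 210 215 216 214 214 214
```

View pics/c6.png

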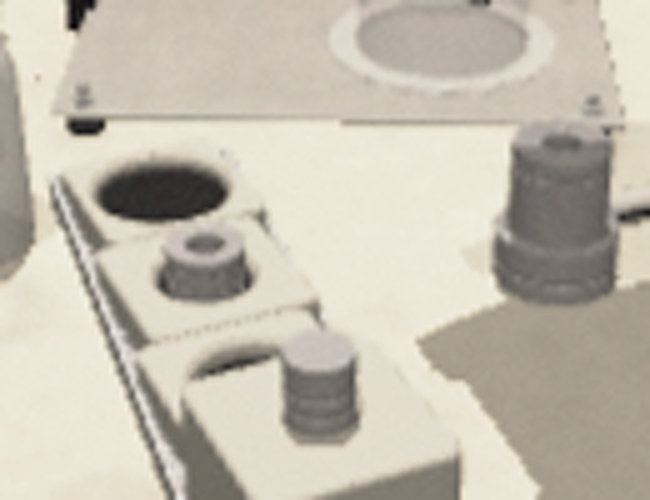

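The side crop shows the collar home round its post at (301,243) and the plunger home at (324,265). The body and base are unmoved at (372,230). Gripping the body.

Request:
apply_moves --rows '[1,0,0,-0.2,0,0,0,1,0,0,-0.2,0,0,0,1,0,0,-0.15,0,0,0,1,0,0,-0.067,0,0,0,1,0,0,0,0,0,0,-1,0,0,0,0,0,0,-1,0,0,0,0,0,0,-1,0,0,0,0,0,0,-1,0,0,0,0,0,0,-1,0,0,0,0,0,0,-1,0,0,0,0,0,0,-1,0,0,0,0,0,0,-1,0,0,0,0,0,0]'

```text
clock: 21.5
ee_pos: [401.0, 204.5, 46.5]
tcp_rot: [0.0, 0.6, 0.8, 0.0]
contact_force: [-5.2, -1.4, 13.8]
width: 46.3
gripper_force: 60.3
```

Request:
apply_moves --rows '[-1,0,0,0.02,0,0,0,-1,0,0,0.02,0,0,0,-1,0,0,0.03,0,0,0,-1,0,0,0.06,0,0,0,-1,0,0,0.1,0,0,0,-1,0,0,0.12,0,0,0,-1,0,0,0.12,0,0,0,-1,0,0,0,0,0,0,-1,0,0,0,0,0,0]'

```text
clock: 22.4
ee_pos: [400.6, 204.4, 115.7]
tcp_rot: [0.0, 0.6, 0.8, 0.0]
contact_force: [0.6, 0.9, -4.1]
width: 46.1
gripper_force: 62.4
```

```bash
python3 - <<'E'
from h import *
a=shot("side","s7.png"); s=env.get_state(); print(s["ee_pos"],s["contact_force"],s["width"])
g=cv2.cvtColor(a,cv2.COLOR_RGB2GRAY)
for r in (228,243): print(r,*g[r,355:390])
A=cv2.resize(a[150:270,260:400,::-1],None,fx=5,fy=5,interpolation=cv2.INTER_CUBIC)
cv2.imwrite("pics/c7.png",A); print(proj("side",s["ee_pos"]-[0,-24,18]))
E
```

```text
[400.27060367 204.26929123 115.12086548] [-0.86944877 -0.89674824 -4.86803905] 46.3923207734041
228 232 233 233 233 232 232 232 231 232 232 232 222 222 217 208 200 208 209 209 213 215 216 216 216 206 205 213 213 216 213 212 216 216 214 217
243 232 232 230 161 110 108 96 100 104 107 108 110 110 110 113 114 110 111 112 110 110 110 108 106 104 100 97 101 169 209 217 215 215 214 214
[373.99699947 213.6368524 ]
```

View pics/c7.png

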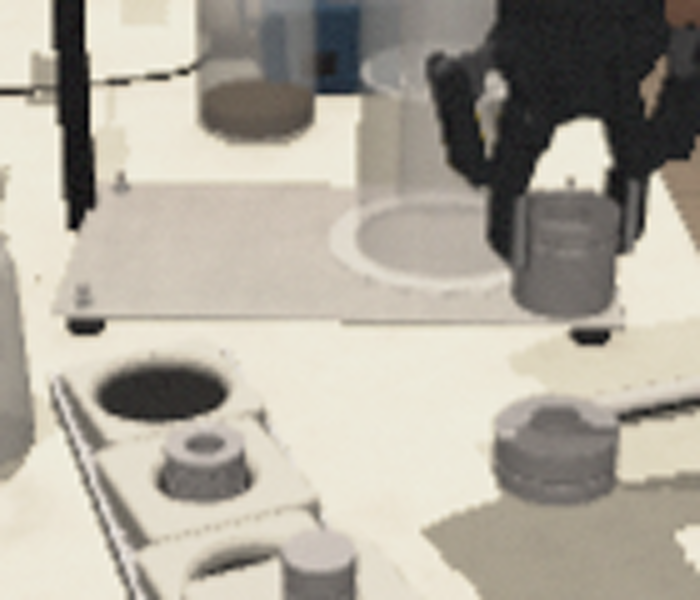

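The side crop shows the body held upright at (373.5,201) and the base left in place at (371,240). Carrying the body to the medium recess.

Request:
apply_moves --rows '[-1,0.097,0.078,0,0,0,0,-1,0.194,0.157,0,0,0,0,-1,0.194,0.157,0,0,0,0,-1,0.194,0.157,0,0,0,0,-1,0.194,0.157,0,0,0,0,-1,0.097,0.079,0,0,0,0,-1,0,0,-0.1,0,0,0,-1,0,0,-0.15,0,0,0,-1,0,0,-0.11,0,0,0,-1,0,0,0,0,0,0,-1,0,0,0,0,0,0]'

```text
clock: 23.55
ee_pos: [545.5, 321.7, 61.2]
tcp_rot: [-0.0, 0.6, 0.8, -0.001]
contact_force: [0.1, 0.8, -1.6]
width: 46.2
gripper_force: 62.9
```

```bash
python3 - <<'E'
from h import *
a=shot("side","s8.png"); b=shot("top","t8.png"); s=env.get_state(); print(s["ee_pos"],s["contact_force"],s["width"])
A=cv2.resize(a[190:300,260:380,::-1],None,fx=5,fy=5,interpolation=cv2.INTER_CUBIC)
cv2.imwrite("pics/c8.png",A); print(proj("side",s["ee_pos"]-[0,-24,18.5]))
E
```

```text
[546.26361047 322.12047659  62.53856795] [-0.18240804 -0.65854537 -2.91366463] 46.29785743290462
[310.27209304 264.02672476]
```

View pics/c8.png

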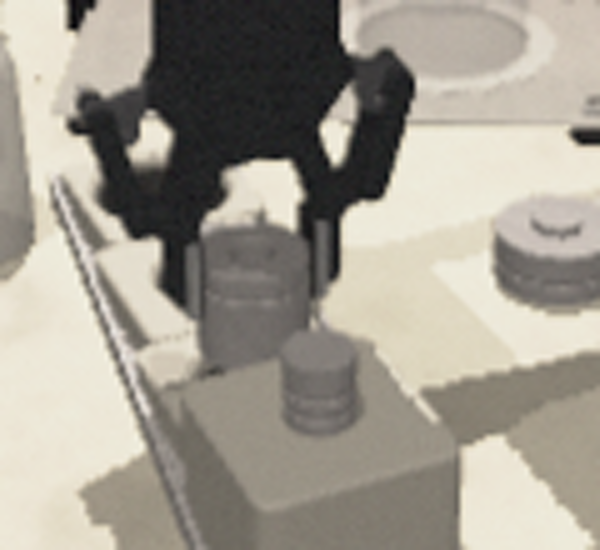

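The side crop shows the body upright over its recess at (310.5,252), clear of the tall block and plunger. Lowering.

Request:
apply_moves --rows '[-1,0,0,-0.03,0,0,0,-1,0,0,-0.03,0,0,0,-1,0,0,-0.03,0,0,0,-1,0,0,-0.03,0,0,0,-1,0,0,-0.03,0,0,0,-1,0,0,-0.015,0,0,0,-1,0,0,0,0,0,0,-1,0,0,0,0,0,0]'

```text
clock: 24.45
ee_pos: [546.1, 322.2, 37.1]
tcp_rot: [-0.0, 0.6, 0.8, -0.0]
contact_force: [0.1, 0.8, -3.7]
width: 46.3
gripper_force: 63.0
```

Request:
apply_moves --rows '[-1,0,0,-0.009,0,0,0,-1,0,0,-0.006,0,0,0,-1,0,0,0,0,0,0,-1,0,0,0,0,0,0]'

```text
clock: 24.85
ee_pos: [546.1, 322.1, 34.8]
tcp_rot: [-0.0, 0.6, 0.8, -0.0]
contact_force: [-0.3, -0.7, -4.3]
width: 46.1
gripper_force: 63.1
```

Request:
apply_moves --rows '[-1,0,0,-0.005,0,0,0,-1,0,0,-0.004,0,0,0,-1,0,0,0,0,0,0,-1,0,0,0,0,0,0]'

```text
clock: 25.25
ee_pos: [546.2, 322.2, 34.7]
tcp_rot: [0.0, 0.6, 0.8, 0.0]
contact_force: [-7.7, -3.3, 12.2]
width: 46.0
gripper_force: 64.8
```

Request:
apply_moves --rows '[1,0,0,0,0,0,0,1,0,0,0,0,0,0,1,0,0,0,0,0,0,1,0,0,0,0,0,0,1,0,0,0,0,0,0,1,0,0,0,0,0,0,1,0,0,0.04,0,0,0,1,0,0,0.1,0,0,0,1,0,0,0.2,0,0,0,1,0,0,0.2,0,0,0,1,0,0,0.2,0,0,0]'

```text
clock: 26.35
ee_pos: [546.1, 322.1, 147.1]
tcp_rot: [0.0, 0.6, 0.8, 0.0]
contact_force: [0.2, 0.1, -0.7]
width: 85.3
gripper_force: 0.0
```

Request:
apply_moves --rows '[1,-0.162,-0.131,0,0,0,-0.0952,1,-0.162,-0.131,0,0,0,-0.0952,1,-0.162,-0.131,0,0,0,-0.0952,1,-0.162,-0.131,0,0,0,-0.0952,1,-0.162,-0.131,0,0,0,-0.0952,1,-0.162,-0.131,0,0,0,-0.0952,1,0,0,0,0,0,-0.0952,1,0,0,0,0,0,-0.0952,1,0,0,0,0,0,-0.0952,1,0,0,0,0,0,-0.0952,1,0,0,0,0,0,-0.0952,1,0,0,0,0,0,0,1,0,0,0,0,0,0]'

```text
clock: 27.65
ee_pos: [400.4, 204.3, 145.2]
tcp_rot: [-0.0, 0.99, 0.144, 0.001]
contact_force: [0.2, -0.4, 0.2]
width: 85.2
gripper_force: 0.0
```

```bash
python3 - <<'E'
from h import *
a=shot("side","s9.png"); b=shot("top","t9.png"); s=env.get_state(); print(s["ee_pos"],s["tcp_rot"],s["width"])
g=cv2.cvtColor(a,cv2.COLOR_RGB2GRAY)
for r in (243,): print(r,*g[r,355:390])
A=cv2.resize(a[180:290,230:390,::-1],None,fx=5,fy=5,interpolation=cv2.INTER_CUBIC)
cv2.imwrite("pics/c9.png",A); 
for q in((321,247),(323,252),(327,262)): print("pen",onz("top",q,6).round(0))
for z in (150,182): print("bottle cap",onz("top",(326,129),z).round(0))
K,e,M=cam("top")
# bottle foot from side view
print("bottle foot front",onz("side",(254,246),0).round(0))
E
```

```text
[400.36242578 204.257      144.8554461 ] [-9.73441511e-05  9.89647040e-01  1.43522330e-01  2.60326190e-04] 85.48730040603911
243 233 232 233 163 110 111 100 100 102 109 108 109 108 114 113 112 114 111 111 110 109 112 109 104 106 104 98 100 169 212 216 215 215 214 213
pen [386. 167.   6.]
pen [372. 161.   6.]
pen [344. 148.   6.]
bottle cap [688. 160. 150.]
bottle cap [679. 159. 182.]
bottle foot front [685. 205.  -0.]
```

View pics/c9.png

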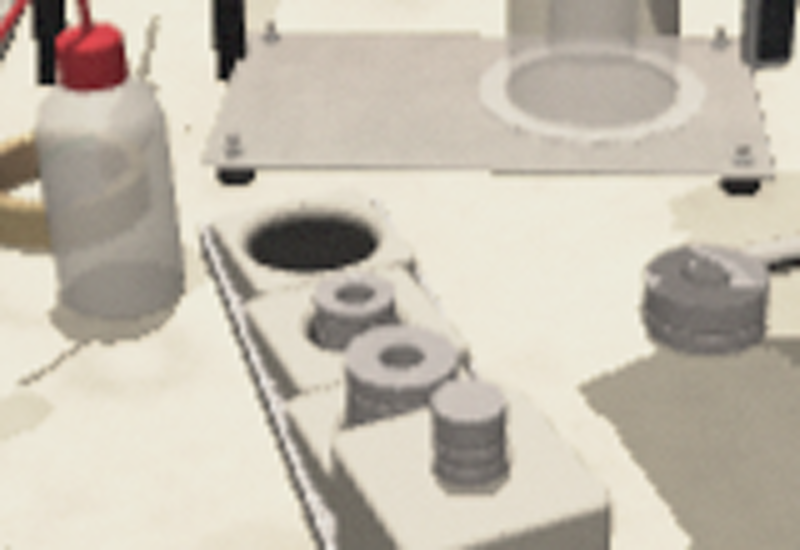

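The side crop shows the body home in the medium recess at (310,253), with collar and plunger home too. The bottle at (252,215) is untouched and the base still stands at (371,240). Going down to grip the base by its upper part; the pen is about 16 mm clear of the finger.

Request:
apply_moves --rows '[1,0.003,0,-0.25,0,0,0,1,0,0,-0.25,0,0,0,1,0,0,-0.2,0,0,0,1,0,0,-0.1,0,0,0,1,0,0,-0.06,0,0,0,1,0,0,-0.03,0,0,0,1,0,0,0,0,0,0,1,0,0,0,0,0,0]'

```text
clock: 28.55
ee_pos: [401.2, 204.4, 11.7]
tcp_rot: [-0.0, 0.99, 0.142, 0.001]
contact_force: [-0.6, 0.1, -0.9]
width: 85.3
gripper_force: 0.0
```

Request:
apply_moves --rows '[1,0,0,-0.01,0,0,0,-1,0,0,0,0,0,0,-1,0,0,0,0,0,0,-1,0,0,0,0,0,0,-1,0,0,0,0,0,0,-1,0,0,0,0,0,0,-1,0,0,0,0,0,0,-1,0,0,0,0,0,0,-1,0,0,0,0,0,0]'

```text
clock: 29.45
ee_pos: [400.9, 204.4, 10.2]
tcp_rot: [-0.0, 0.99, 0.142, 0.0]
contact_force: [-5.0, -0.7, 13.8]
width: 57.9
gripper_force: 61.3
```

Request:
apply_moves --rows '[-1,0,0,0.02,0,0,0,-1,0,0,0.03,0,0,0,-1,0,0,0.06,0,0,0,-1,0,0,0.1,0,0,0,-1,0,0,0.12,0,0,0,-1,0,0,0.12,0,0,0,-1,0,0,0.12,0,0,0,-1,0,0,0,0,0,0,-1,0,0,0,0,0,0]'

```text
clock: 30.35
ee_pos: [400.7, 204.2, 94.8]
tcp_rot: [-0.0, 0.99, 0.142, 0.0]
contact_force: [0.4, 0.7, -6.1]
width: 57.3
gripper_force: 65.6
```

```bash
python3 - <<'E'
from h import *
a=shot("side","s10.png"); s=env.get_state(); print(s["ee_pos"],s["contact_force"],s["width"])
A=cv2.resize(a[130:250,290:430,::-1],None,fx=5,fy=5,interpolation=cv2.INTER_CUBIC)
cv2.imwrite("pics/c10.png",A); print(proj("side",s["ee_pos"]-[0,-30,10.2]))
E
```

```text
[400.38280918 204.09367409  94.2415475 ] [-0.72195098 -0.38982442 -5.75901727] 57.480551370389016
[373.99815991 219.89575897]
```

View pics/c10.png

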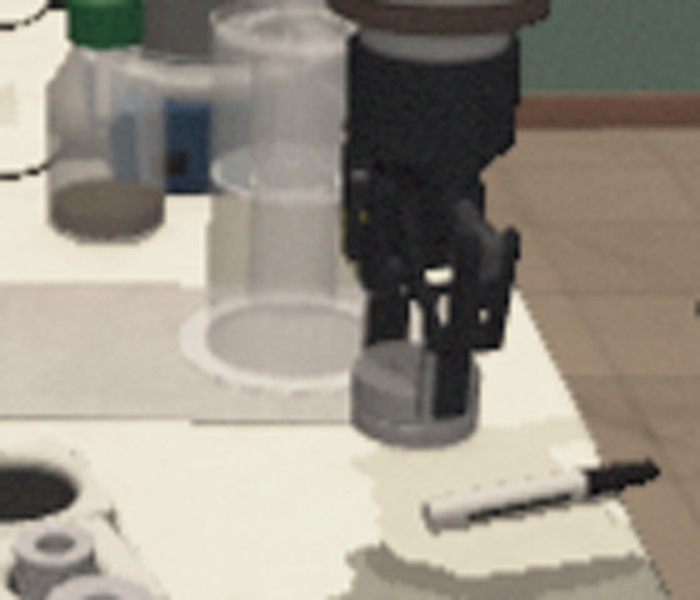

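The side crop shows the base held level at (373,208), with the worktop under it now clear. Carrying it to the large recess.

Request:
apply_moves --rows '[-1,0.129,-0.031,0,0,0,0,-1,0.258,-0.063,0,0,0,0,-1,0.258,-0.063,0,0,0,0,-1,0.258,-0.063,0,0,0,0,-1,0.258,-0.063,0,0,0,0,-1,0.129,-0.032,0,0,0,0,-1,0,0,-0.1,0,0,0,-1,0,0,-0.12,0,0,0,-1,0,0,-0.08,0,0,0,-1,0,0,0,0,0,0,-1,0,0,0,0,0,0]'

```text
clock: 31.5
ee_pos: [593.9, 157.1, 49.8]
tcp_rot: [-0.0, 0.99, 0.142, -0.0]
contact_force: [-1.0, -0.2, -4.5]
width: 57.9
gripper_force: 65.8
```

```bash
python3 - <<'E'
from h import *
a=shot("side","s11.png"); s=env.get_state(); print(s["ee_pos"],s["contact_force"],s["width"])
A=cv2.resize(a[150:270,230:370,::-1],None,fx=5,fy=5,interpolation=cv2.INTER_CUBIC)
cv2.imwrite("pics/c11.png",A); print(proj("side",s["ee_pos"]-[0,-30,10.2]))
E
```

```text
[594.31566342 157.16659671  50.48728101] [ 0.92499584  0.94834448 -5.19751529] 57.72151785586759
[290.83312602 227.56593475]
```

View pics/c11.png

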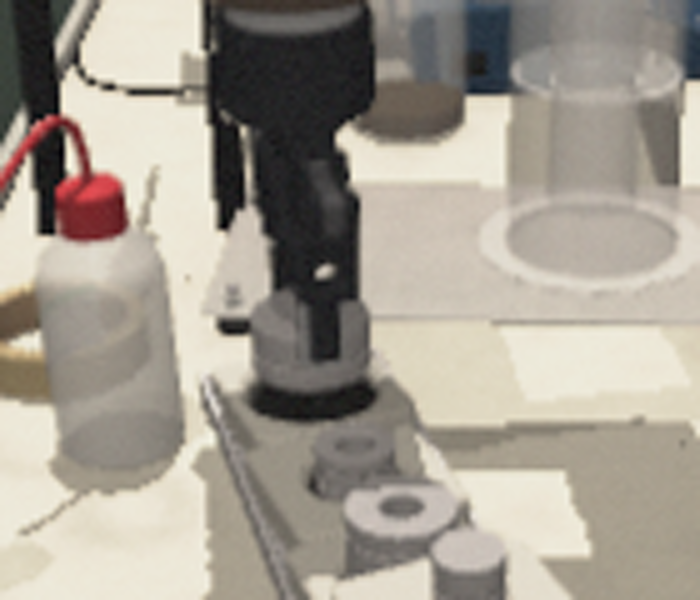

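The side crop shows the base at col 292.3, centred over the large recess at col 292.5, with the bottle clear of the gripper. Lowering.

Request:
apply_moves --rows '[-1,0,0,-0.03,0,0,0,-1,0,0,-0.03,0,0,0,-1,0,0,-0.03,0,0,0,-1,0,0,-0.03,0,0,0,-1,0,0,-0.01,0,0,0,-1,0,0,0,0,0,0,-1,0,0,0,0,0,0]'

```text
clock: 32.25
ee_pos: [594.3, 157.0, 30.5]
tcp_rot: [-0.0, 0.99, 0.142, 0.0]
contact_force: [0.6, -0.4, -5.7]
width: 57.6
gripper_force: 65.8
```

Request:
apply_moves --rows '[-1,0,0,-0.008,0,0,0,-1,0,0,-0.006,0,0,0,-1,0,0,0,0,0,0,-1,0,0,0,0,0,0]'

```text
clock: 32.65
ee_pos: [594.3, 157.0, 28.4]
tcp_rot: [-0.0, 0.99, 0.142, 0.0]
contact_force: [0.5, 0.2, -5.0]
width: 57.7
gripper_force: 65.8
```

Request:
apply_moves --rows '[-1,0,0,-0.005,0,0,0,-1,0,0,-0.003,0,0,0,-1,0,0,0,0,0,0,-1,0,0,0,0,0,0]'

```text
clock: 33.05
ee_pos: [594.3, 157.0, 28.3]
tcp_rot: [-0.0, 0.99, 0.142, 0.0]
contact_force: [-7.2, -2.1, 11.3]
width: 57.8
gripper_force: 67.8
```

Contact comes at the seated height (28.2). Releasing with a limited opening because the collar is next door, then rising clear.

Request:
apply_moves --rows '[0.75,0,0,0,0,0,0,0.75,0,0,0,0,0,0,0.75,0,0,0,0,0,0,0.75,0,0,0,0,0,0,0.75,0,0,0,0,0,0,0.75,0,0,0.04,0,0,0,0.75,0,0,0.1,0,0,0,0.75,0,0,0.2,0,0,0,0.75,0,0,0.2,0,0,0,0.75,0,0,0.25,0,0,0,0.75,0,0,0.25,0,0,0,0.75,-0.2,0,0.2,0,0,0,0.75,-0.2,0,0,0,0,0,0.75,0,0,0,0,0,0]'

```text
clock: 34.45
ee_pos: [532.2, 157.2, 216.0]
tcp_rot: [-0.0, 0.99, 0.142, 0.002]
contact_force: [0.3, 0.9, -0.4]
width: 74.7
gripper_force: 0.0
```

```bash
python3 - <<'E'
from h import *
a=shot("side","s12.png"); b=shot("top","t12.png"); s=env.get_state(); print(s["ee_pos"],s["contact_force"],s["width"],s["clock"])
A=cv2.resize(a[180:340,230:440,::-1],None,fx=3.6,fy=3.6,interpolation=cv2.INTER_CUBIC)
cv2.imwrite("pics/c12.png",A)
E
```

```text
[534.17469901 157.0399373  214.62659502] [ 0.24954763 -0.71311151 -0.64721812] 74.70509344655737 34.55
```

View pics/c12.png

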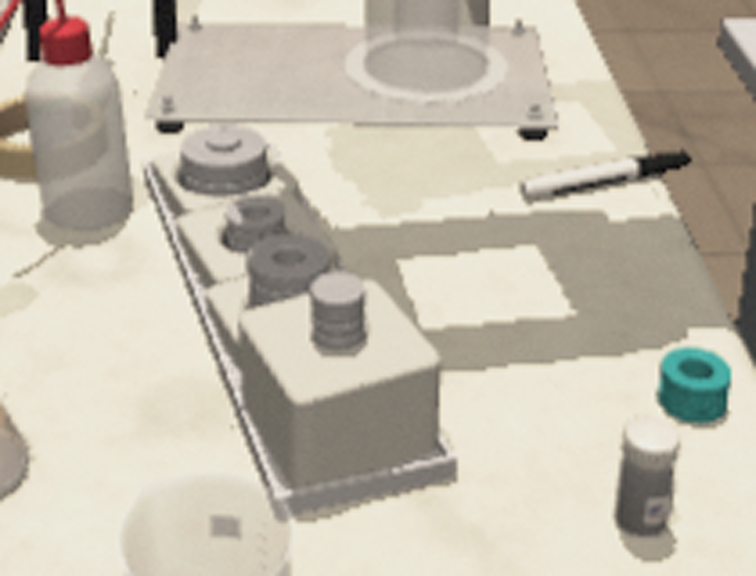

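The side crop shows all four parts upright and home: base (292,224), collar (301,242), body (310,255) and plunger (323.5,266). The bottle (252,216), vial (410,312) and turquoise ring (423,287) stand as before, and the gripper is clear.

```bash
python3 -c "
from cell import ticket
print(ticket.close_job())"
```

```text
the job is handed in; nothing more can be done
None
```

The die is taken apart from the top down, and the plunger, stop collar, die body and base are each upright and home in their own blocks; I handed the job in at about 35 s with the gripper clear and the vial and wash bottle untouched.

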